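Pick out the plunger with the sound spring

ROBOT

A 6-joint arm with a two-finger parallel gripper is mounted at the origin on the work surface. World frame = base frame: x ahead of the robot, y to its left, z up, the work surface at z = 0. Lengths are in m, angles in rad, forces in N, time in s.
With the tool pointing down it reaches from about 0.35 to 0.85 m from the base axis. Payload 8.1 kg.
Tool frame: the origin (TCP) lies on the centre line of the jaws, within the pads' length; the fingertips stand robot.tip_extent ahead of it and the grasp point (between the pads) lies 11 mm behind it (robot.tip_extent is the distance from the TCP to the fingertips, in m); y points along the fingers, z is the direction in which the jaws open and shut, and the axes are right-handed (so a half turn about y gives the same grasp; the last joint's range is limited). The gripper opens to 93 mm and grips with 3 to 60 N. Pads are 15 mm wide; open, the fingers measure 128 mm over their backs; the gripper's body (75 mm by 188 mm) begins 65 mm behind the grasp point.
Start: joints at [1.184, 0.13, 1.488, -0, 1.523, -0.085], TCP at [0.178, 0.573, 0.227] pointing down, gripper open.
Joint ranges: [-2.96, 2.96], [-0.89, 2.26], [0.02, 2.5], [-1.34, 4.48], [0, 2.73], [-2.66, 2.66]. Speed limits (rad/s): [2.39, 2.39, 2.79, 3.14, 3.14, 3.14].

INTERFACE

Orientations are given as a rotation vector (axis times angle).
In Python, from plant import monitor, optics, robot gives the robot as it stands.
- The arm moves only by the shell command python3 -m inch 'ROWS' [OPENING] [FORCE]. ROWS is JSON, a list that holds one entry, the list of rows, each a list of 6 numbers: the shift along the tool's x, y, z in mm, then the turn, a rotation vector about the tool's x, y, z in rad. A call has 1 to 8 rows; each row shifts and turns the commanded pose from where the row before left it, along the tool's axes as they then stand; what a row does not reach is not made up. A row lasts 1/8 s, in which the tool goes at most 62.5 mm and 10.7 degrees, less where a joint would pass 70% of its speed; a pose out of reach is approached as far as the arm can. A call is refused whole if a number of a shift passes 62.5 or a number of a turn 0.188, either way. A call with a gripper value outside its range is refused whole. OPENING is the finger opening in mm, from 0 to 93, set as the call begins (- or left out, the last holds). The fingers move at their own pace and stop on an object; FORCE is the grip in N (left out, the last holds). Time passes only in rows, so rows that do not move let the fingers close. It gives the time, the measured TCP pose, the force and the opening at its end, in the units of the state.
- monitor.read_state(): the state, without advancing time (a new reading comes with each control period).
- optics.read_camera(name): name is "scene" or "top" or "wrist"; returns a dict with "image" (420x560x3 uint8, blue, green, red), "fx", "fy", "cx", "cy" (pixels), "k1" (the pictures are not rectified: a ray, as slopes to the right and down, at radius r is drawn at 1 + k1 r^2 times it, then the intrinsics apply), "rvec" (rotation vector, rad) and "tvec" (3), from world to camera coordinates, as OpenCV has them. Camera axes: x right, y down, z forward; pixel columns grow to the right and rows downward; lengths in m; the calibration is good to about 2 mm. A picture is of the moment at which its call begins. There is no depth.
- robot.close_job(): hands the job in, once; it reports no verdict.
The state is a dict: "t": time; "q": joint angles; "dq": joint speeds; "joint_torque": joint torques, N m; "tool_pos": TCP position; "orientation": TCP orientation; "force": force on the tool from outside, world axes, zero at the start; "wrist_torque": the same for the moment, N m; "opening": finger opening in m.
Only numpy, scipy, OpenCV 4.12 (cv2) and the standard library are available. Lean on these libraries where they do the work, as an engineer would, in place of code of your own. Each camera call takes 0.05 s, during which the arm holds its last target.

TASK

Squeeze the three sprung plunger cartridges in the grey rack in turn, end to end with the same moderate grip (about 20 N), to find the one whose brass pin gives least: its spring is still sound, the other two are tired. Take that one out of the rack by its ends, lay it on the rubber mat and let go, then take it again across its barrel and lower it right down onto the floor of the saddle before letting go, pin towards the blue cheek. Leave the two tired ones in the rack and do not disturb the other things on the bench.

Things in the scene. Friction and masses are not known exactly. Their poses are not given: they have to be found in the camera images.
- cart_a (a point): Cartridge: square steel barrel 38 mm long, 30 x 30 mm across, 100-200 g, with a brass pin 14 mm thick, sprung, standing 20 mm out of one end. Point: barrel centre, half-way up; x along the barrel to the pin, z up. Rear end 19 mm behind the point, pin tip 39 mm ahead, on the axis. The three look alike, only the springs differ; starts in any pocket of the rack, pin towards the rack's +x.
- cart_b (a point): Cartridge: square steel barrel 38 mm long, 30 x 30 mm across, 100-200 g, with a brass pin 14 mm thick, sprung, standing 20 mm out of one end. Point: barrel centre, half-way up; x along the barrel to the pin, z up. Rear end 19 mm behind the point, pin tip 39 mm ahead, on the axis. The three look alike, only the springs differ; starts in any pocket of the rack, pin towards the rack's +x.
- cart_c (a point): Cartridge: square steel barrel 38 mm long, 30 x 30 mm across, 100-200 g, with a brass pin 14 mm thick, sprung, standing 20 mm out of one end. Point: barrel centre, half-way up; x along the barrel to the pin, z up. Rear end 19 mm behind the point, pin tip 39 mm ahead, on the axis. The three look alike, only the springs differ; starts in any pocket of the rack, pin towards the rack's +x.
- pin_a (a joint): how far the pin of cart_a is pushed in, m: 0 fully out, 0.016 fully in. It springs back; a squeeze of 20 N pushes it in by some 3 to 13 mm, depending on its spring
- pin_b (a joint): how far the pin of cart_b is pushed in, m: 0 fully out, 0.016 fully in. It springs back; a squeeze of 20 N pushes it in by some 3 to 13 mm, depending on its spring
- pin_c (a joint): how far the pin of cart_c is pushed in, m: 0 fully out, 0.016 fully in. It springs back; a squeeze of 20 N pushes it in by some 3 to 13 mm, depending on its spring
- rack: fixed grey block, 190 mm wide (y), 24 mm long (x), 64 mm high; origin: centre of its underside. Three pockets along x at y = -62, 0, +62 mm, 33 mm wide, open at both ends, floor 35 mm up. Side walls are as high as the barrels, so a cartridge can be taken only by its two ends, which overhang the block; its centre lies 50 mm above the bench.
- mat: black rubber mat, 110 x 110 mm, 3 mm thick, fixed; origin at the centre of its underside. Between rack and saddle.
- saddle_seat (a point): centre of the floor of the fixed saddle, 20 mm above the bench; x along the saddle to its blue cheek, z up. 68 mm between end cheeks, 36 mm between low side lips (5 mm high, 4 mm thick). Pin towards the blue cheek, the seated barrel's centre is about 10 mm to the -x side of this point and 15 mm above it. No finger fits between the cartridge's ends and the cheeks.
- jar: bystander, to be left alone: glass screw-top jar, 70 mm across, 90 mm high
- bearing: bystander, to be left alone: steel ring bearing lying flat, 52 mm across, 15 mm high
- gear: bystander, to be left alone: dark steel gear lying flat, about 62 mm across, 24 mm high with its hub
- screwdriver: bystander, to be left alone: screwdriver lying on the bench beyond the mat
- wrench: bystander, to be left alone: steel wrench lying on the bench
- oil_can: bystander, to be left alone: yellow and red can, 60 mm across, 120 mm high
- end_cap: bystander, to be left alone: aluminium end cap lying flat, 80 mm across, 30 mm high
- blue_cheek (a point): top centre of the saddle's blue end cheek, 54 mm above the bench. Both cheeks (the other is bare aluminium) are 8 mm thick, 44 mm wide and stand 34 mm above the saddle's floor; the base plate under it is 120 x 60 mm, 8 mm thick
Not all that is in view belongs to the job. What is shaped like the part that bears cart_a but purple is not meant. There is more than one size of the mat; the one meant has the size given above.

How it is judged:
On the way, in this order (a step that is already met when the one before it is completed fails the run):
1. a tired cartridge has been squeezed for comparison (its pin pushed well in by a moderate force) ((((value of joint pin_a above 0.0055 m and contact force between the fingers and pin_a below 26 N) or (value of joint pin_a above 0.01 m and contact force between the fingers and pin_a below 45 N) or (value of joint pin_a above 0.0135 m and contact force between the fingers and pin_a below 65 N)) or ((value of joint pin_b above 0.0055 m and contact force between the fingers and pin_b below 26 N) or (value of joint pin_b above 0.01 m and contact force between the fingers and pin_b below 45 N) or (value of joint pin_b above 0.0135 m and contact force between the fingers and pin_b below 65 N)) or ((value of joint pin_c above 0.0055 m and contact force between the fingers and pin_c below 26 N) or (value of joint pin_c above 0.01 m and contact force between the fingers and pin_c below 45 N) or (value of joint pin_c above 0.0135 m and contact force between the fingers and pin_c below 65 N)))), for 0.1 s.
2. the sound cartridge is held by its ends over the mat (its pin gives little for the force on it) (((((value of joint pin_a below 0.0025 m and contact force between the fingers and pin_a above 9 N) or (value of joint pin_a below 0.0045 m and contact force between the fingers and pin_a above 15 N) or (value of joint pin_a below 0.007 m and contact force between the fingers and pin_a above 21 N) or (value of joint pin_a below 0.011 m and contact force between the fingers and pin_a above 31 N) or (value of joint pin_a below 0.0145 m and contact force between the fingers and pin_a above 40 N)) and x of cart_a in the frame of mat between -0.06 and 0.06 m and y of cart_a in the frame of mat between -0.06 and 0.06 m) or (((value of joint pin_b below 0.0025 m and contact force between the fingers and pin_b above 9 N) or (value of joint pin_b below 0.0045 m and contact force between the fingers and pin_b above 15 N) or (value of joint pin_b below 0.007 m and contact force between the fingers and pin_b above 21 N) or (value of joint pin_b below 0.011 m and contact force between the fingers and pin_b above 31 N) or (value of joint pin_b below 0.0145 m and contact force between the fingers and pin_b above 40 N)) and x of cart_b in the frame of mat between -0.06 and 0.06 m and y of cart_b in the frame of mat between -0.06 and 0.06 m) or (((value of joint pin_c below 0.0025 m and contact force between the fingers and pin_c above 9 N) or (value of joint pin_c below 0.0045 m and contact force between the fingers and pin_c above 15 N) or (value of joint pin_c below 0.007 m and contact force between the fingers and pin_c above 21 N) or (value of joint pin_c below 0.011 m and contact force between the fingers and pin_c above 31 N) or (value of joint pin_c below 0.0145 m and contact force between the fingers and pin_c above 40 N)) and x of cart_c in the frame of mat between -0.06 and 0.06 m and y of cart_c in the frame of mat between -0.06 and 0.06 m))), for 0.1 s.
3. it lies on the rubber mat, let go (((x of cart_a in the frame of mat between -0.06 and 0.06 m and y of cart_a in the frame of mat between -0.06 and 0.06 m and height (world z) of cart_a below 0.022 m and contact force between the fingers and barrel_a below 0.1 N) or (x of cart_b in the frame of mat between -0.06 and 0.06 m and y of cart_b in the frame of mat between -0.06 and 0.06 m and height (world z) of cart_b below 0.022 m and contact force between the fingers and barrel_b below 0.1 N) or (x of cart_c in the frame of mat between -0.06 and 0.06 m and y of cart_c in the frame of mat between -0.06 and 0.06 m and height (world z) of cart_c below 0.022 m and contact force between the fingers and barrel_c below 0.1 N))), for 0.2 s.
4. it is lowered into the saddle to within 8 mm of the floor while held by its barrel, pin out (((x of cart_a in the frame of saddle_seat between -0.017 and -0.003 m and y of cart_a in the frame of saddle_seat between -0.005 and 0.005 m and z of cart_a in the frame of saddle_seat between 0.01 and 0.023 m and contact force between the fingers and barrel_a above 1 N and value of joint pin_a below 0.002 m) or (x of cart_b in the frame of saddle_seat between -0.017 and -0.003 m and y of cart_b in the frame of saddle_seat between -0.005 and 0.005 m and z of cart_b in the frame of saddle_seat between 0.01 and 0.023 m and contact force between the fingers and barrel_b above 1 N and value of joint pin_b below 0.002 m) or (x of cart_c in the frame of saddle_seat between -0.017 and -0.003 m and y of cart_c in the frame of saddle_seat between -0.005 and 0.005 m and z of cart_c in the frame of saddle_seat between 0.01 and 0.023 m and contact force between the fingers and barrel_c above 1 N and value of joint pin_c below 0.002 m))), for 0.1 s.
At the end, for the whole second after the job is handed in: Cartridge that gives least at rest on the saddle floor, let go, pin out and towards blue cheek (barrel centre 3-17 mm towards bare cheek from middle, 5 mm sideways, 3 mm height, 5 deg level, 8 deg yaw); other two in rack pockets (15 mm along, 4 mm height) (((x of cart_a in the frame of saddle_seat between -0.017 and -0.003 m and y of cart_a in the frame of saddle_seat between -0.005 and 0.005 m and z of cart_a in the frame of saddle_seat between 0.012 and 0.018 m and angle between cart_a's own z axis and vertical below 0.09 rad and angle between the x axis of cart_a and the x axis of saddle_seat, either way round below 0.15 rad and value of joint pin_a below 0.002 m and linear speed of barrel_a below 0.02 m/s and contact force between the fingers and barrel_a below 0.1 N and x of cart_b in the frame of rack between -0.015 and 0.015 m and y of cart_b in the frame of rack between -0.07 and 0.07 m and z of cart_b in the frame of rack between 0.046 and 0.054 m and x of cart_c in the frame of rack between -0.015 and 0.015 m and y of cart_c in the frame of rack between -0.07 and 0.07 m and z of cart_c in the frame of rack between 0.046 and 0.054 m) or (x of cart_b in the frame of saddle_seat between -0.017 and -0.003 m and y of cart_b in the frame of saddle_seat between -0.005 and 0.005 m and z of cart_b in the frame of saddle_seat between 0.012 and 0.018 m and angle between cart_b's own z axis and vertical below 0.09 rad and angle between the x axis of cart_b and the x axis of saddle_seat, either way round below 0.15 rad and value of joint pin_b below 0.002 m and linear speed of barrel_b below 0.02 m/s and contact force between the fingers and barrel_b below 0.1 N and x of cart_a in the frame of rack between -0.015 and 0.015 m and y of cart_a in the frame of rack between -0.07 and 0.07 m and z of cart_a in the frame of rack between 0.046 and 0.054 m and x of cart_c in the frame of rack between -0.015 and 0.015 m and y of cart_c in the frame of rack between -0.07 and 0.07 m and z of cart_c in the frame of rack between 0.046 and 0.054 m) or (x of cart_c in the frame of saddle_seat between -0.017 and -0.003 m and y of cart_c in the frame of saddle_seat between -0.005 and 0.005 m and z of cart_c in the frame of saddle_seat between 0.012 and 0.018 m and angle between cart_c's own z axis and vertical below 0.09 rad and angle between the x axis of cart_c and the x axis of saddle_seat, either way round below 0.15 rad and value of joint pin_c below 0.002 m and linear speed of barrel_c below 0.02 m/s and contact force between the fingers and barrel_c below 0.1 N and x of cart_a in the frame of rack between -0.015 and 0.015 m and y of cart_a in the frame of rack between -0.07 and 0.07 m and z of cart_a in the frame of rack between 0.046 and 0.054 m and x of cart_b in the frame of rack between -0.015 and 0.015 m and y of cart_b in the frame of rack between -0.07 and 0.07 m and z of cart_b in the frame of rack between 0.046 and 0.054 m))); the robot touches nothing.
It fails at once if a bystander is moved more than 30 mm (distance of any of jar, bearing, gear, screwdriver, wrench, oil_can, end_cap from where it was at the start of the episode above 0.03 m).
It also fails if it takes over 67 s, if anything falls off the work surface, if the arm or the gripper's body presses on something with over 40 N, if the wrist force passes 120 N, or if a joint passes its speed limit or range.

## Working session

There is one attempt and no reset: what is moved stays moved. The work goes in short steps, Python scripts to look and compute and a shell command to move; the robot and the scene stay as the last step left them, time stands still between calls to the robot, and variables do not carry over. Pictures are saved under pics/ and viewed, and the job is handed in when it is done.

```bash
ls; mkdir -p pics; python3 - <<'E'
from plant import monitor, optics, robot
import cv2,numpy as np
s=monitor.read_state()
for k in s: print(k,np.round(s[k],4))
print(robot.tip_extent,[x for x in dir(robot) if x[0]!='_'])
for n in ("scene","top","wrist"):
    c=optics.read_camera(n); cv2.imwrite(f'pics/{n}0.png',c["image"])
    print(n,{k:np.round(v,4) for k,v in c.items() if k!='image'})
E
```

```text
pics
t 0.0
q [ 1.1836  0.1312  1.4893 -0.      1.523  -0.0854]
dq [-0.0002 -0.0001  0.0003  0.0004 -0.0006 -0.0005]
joint_torque [ 9.00000e-04 -5.59843e+01 -4.91758e+01  7.68000e-02  3.56000e-02
 -1.00000e-04]
tool_pos [0.1781 0.5724 0.2256]
orientation [-1.5596  0.2372 -0.2366]
force [ 0.6216 -0.6444  0.1388]
wrist_torque [-0.0477  0.0133 -0.0079]
opening 0.0927
0.008 ['IKError', 'close_job', 'tip_extent']
scene {'fx': np.float64(504.9179), 'fy': np.float64(504.9179), 'cx': np.float64(275.656), 'cy': np.float64(209.5555), 'k1': np.float64(-0.1755), 'rvec': array([ 1.5971,  1.9053, -0.8082]), 'tvec': array([ 0.1096, -0.335 ,  1.601 ])}
top {'fx': np.float64(391.2111), 'fy': np.float64(391.2111), 'cx': np.float64(275.9942), 'cy': np.float64(208.8987), 'k1': np.float64(-0.0594), 'rvec': array([ 2.1871, -2.1397,  0.1045]), 'tvec': array([-7.000e-04,  5.944e-01,  8.914e-01])}
wrist {'fx': np.float64(355.0138), 'fy': np.float64(355.0138), 'cx': np.float64(275.0889), 'cy': np.float64(214.3862), 'k1': np.float64(-0.0198), 'rvec': array([-2.3408, -1.7241, -0.238 ]), 'tvec': array([-0.5992, -0.0323,  0.391 ])}
```

View pics/scene0.png

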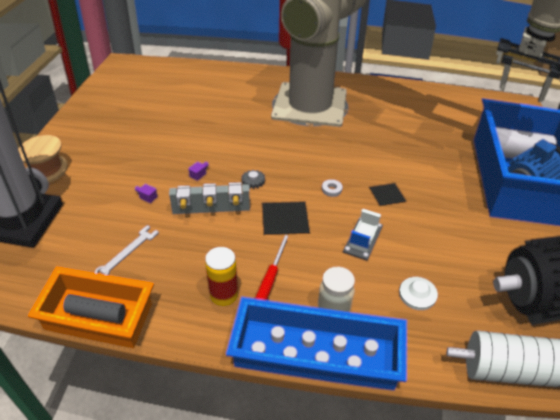

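View pics/top0.png

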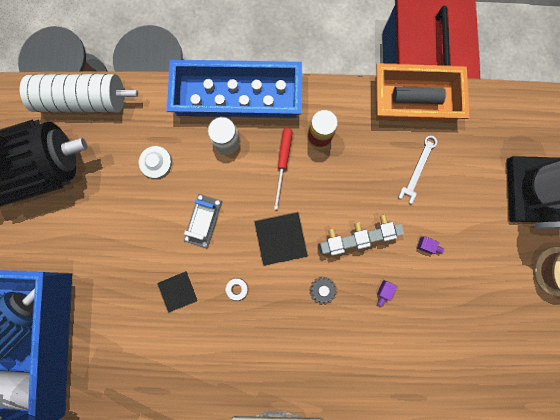

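View pics/wrist0.png

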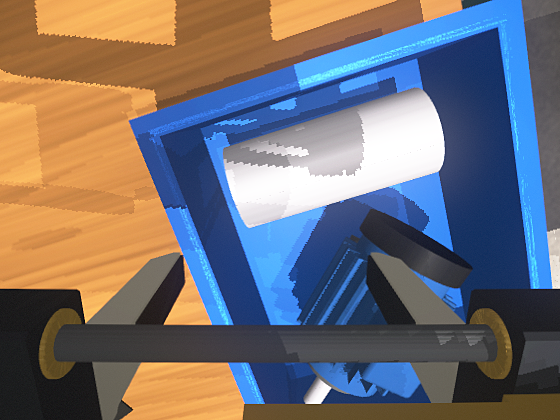

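Scene: grey rack with three steel barrels at top-view (335,244), (362,239), (388,232), pins up/+x. The purple lookalikes at (430,245) and (387,292) are not meant. The big mat is at (281,239) and the small one, not meant, at (177,291). The saddle is at (203,220), with its blue cheek at the upper end.

```bash
cat > h.py <<'E'
from plant import monitor, optics, robot
import cv2,numpy as np
from scipy.spatial.transform import Rotation as R
def cam(n): return optics.read_camera(n)
def K(c): return np.array([[c['fx'],0,c['cx']],[0,c['fy'],c['cy']],[0,0,1.]]),np.array([c['k1'],0,0,0,0.])
def ray(c,uv):
    k,d=K(c)
    # invert u=x*(1+k1 r2)
    p=(np.asarray(uv,float).reshape(-1,2)-[c['cx'],c['cy']])/[c['fx'],c['fy']]
    x=p.copy()
    for _ in range(20): x=p/(1+c['k1']*(x**2).sum(1,keepdims=True))
    r=R.from_rotvec(np.ravel(c['rvec'])).as_matrix()
    o=-r.T@np.ravel(c['tvec']); dd=np.c_[x,np.ones(len(x))]@r
    return o,dd
def onz(c,uv,z):
    o,d=ray(c,uv); return o+d*((z-o[2])/d[:,2])[:,None]
def proj(c,P):
    k,d=K(c)
    return cv2.projectPoints(np.asarray(P,float).reshape(-1,1,3),np.ravel(c['rvec']).astype(float),np.ravel(c['tvec']).astype(float),k,d)[0].reshape(-1,2)
def tri(c1,u1,c2,u2):
    A=[];b=[]
    for c,u in((c1,u1),(c2,u2)):
        o,d=ray(c,u); d=d[0]/np.linalg.norm(d[0]); M=np.eye(3)-np.outer(d,d); A.append(M);b.append(M@o)
    A=np.vstack(A);b=np.hstack(b); x,r,_,_=np.linalg.lstsq(A,b,rcond=None); return x,np.sqrt(r)
def crop(c,x0,y0,x1,y1,f,name):
    im=cv2.resize(c['image'][y0:y1,x0:x1],None,fx=f,fy=f,interpolation=cv2.INTER_CUBIC); cv2.imwrite(name,im)
E
python3 - <<'E'
from h import *
c=cam('top'); s=cam('scene')
np.save('/tmp/top.npy',c,allow_pickle=True);np.save('/tmp/scene.npy',s,allow_pickle=True)
crop(c,310,200,450,310,5,'pics/rackt.png')
crop(c,150,180,320,310,4.5,'pics/matt.png')
crop(s,130,150,270,230,5.5,'pics/racks.png')
crop(s,250,170,420,270,4.5,'pics/mats.png')
E
```

```text
(no output)
```

View pics/rackt.png

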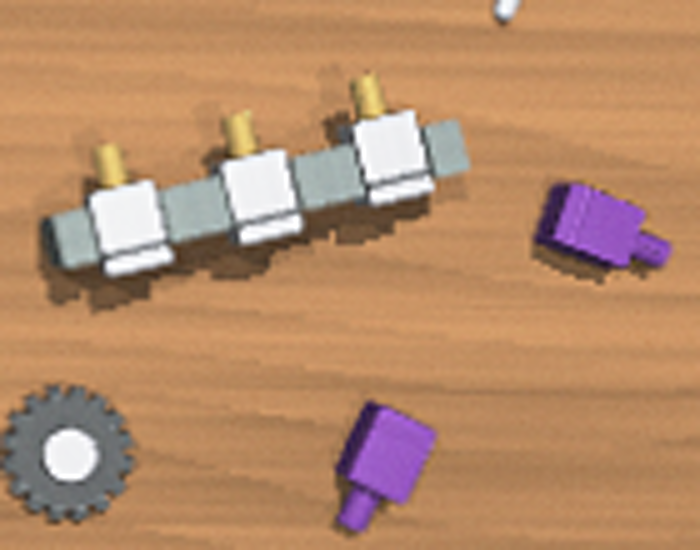

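View pics/matt.png

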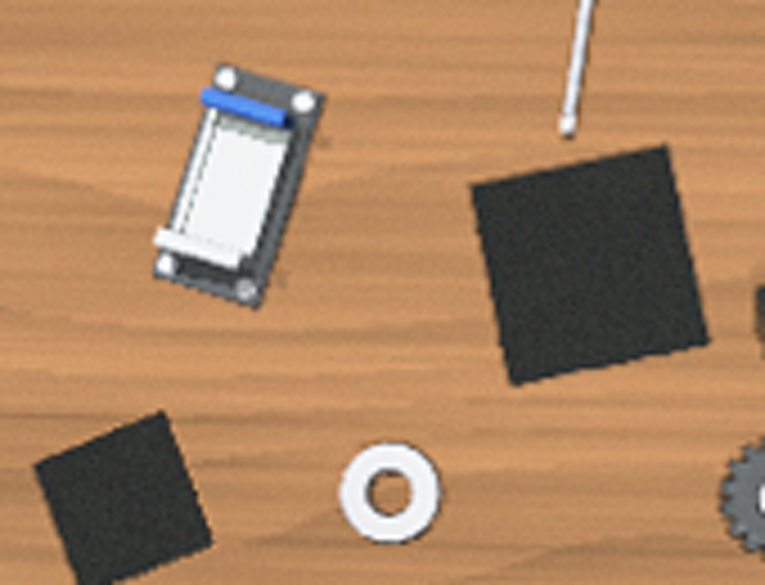

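View pics/racks.png

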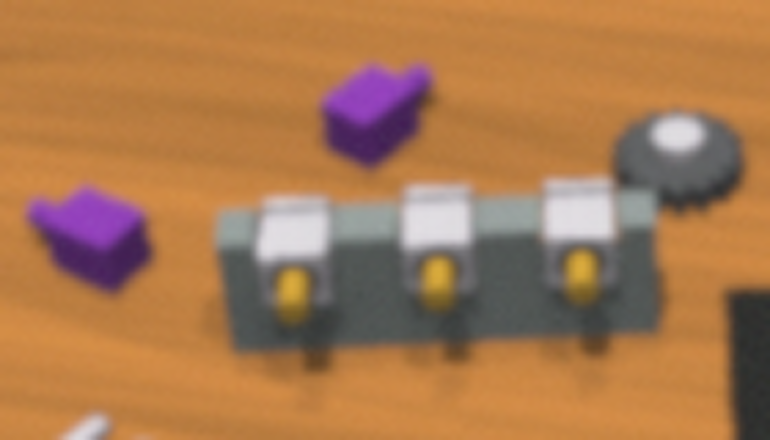

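View pics/mats.png

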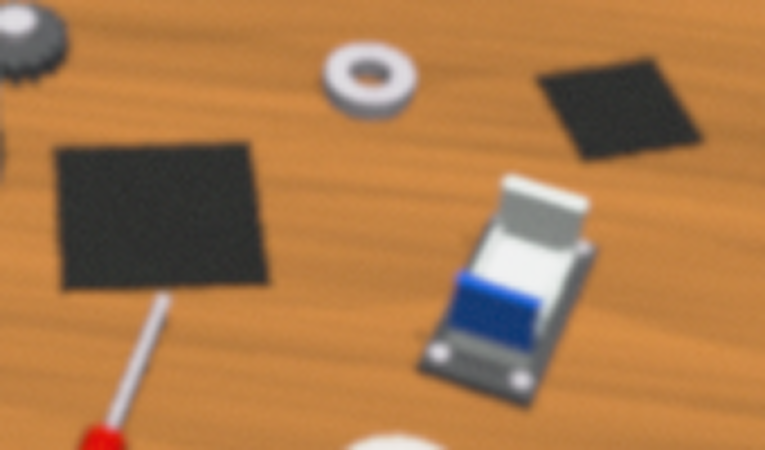

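```bash
python3 - <<'E'
from h import *
c=np.load('/tmp/top.npy',allow_pickle=True).item(); s=np.load('/tmp/scene.npy',allow_pickle=True).item()
def T(p): return np.array([310,200])+(np.array(p,float)+.5)/5-.5
def M(p): return np.array([150,180])+(np.array(p,float)+.5)/4.5-.5
def S(p): return np.array([130,150])+(np.array(p,float)+.5)/5.5-.5
def N(p): return np.array([250,170])+(np.array(p,float)+.5)/4.5-.5
np.set_printoptions(precision=4,suppress=True)
tops=[[(90,195),(155,180),(169,243),(105,258)],[(222,165),(285,150),(300,212),(236,228)],[(353,128),(412,112),(430,178),(369,190)]]
sc=[[(614,243),(547,243),(545,183),(612,181)],[(472,250),(402,251),(405,190),(470,188)],[(326,263),(256,265),(262,203),(328,201)]]
for t,q in zip(tops,sc):
    r=np.array([tri(c,T(a),s,S(b))[0] for a,b in zip(t,q)]); print(r, r.mean(0))
    z=onz(c,[T(a) for a in t],0.065); print('z65',z.mean(0), np.linalg.norm(z[0]-z[3]),np.linalg.norm(z[0]-z[1]), np.degrees(np.arctan2(*((z[0]+z[1]-z[2]-z[3])[[1,0]]))))
# rack top corners
for a,b in [((460,121),(220,245)),((469,170),(218,212)),((50,215),(657,222)),((62,268),(655,190))]: print('rack',*tri(c,T(a),s,S(b)))
print('cheek blue top', [onz(c,[M(p)],.054)[0] for p in [(203,91),(290,120)]])
for a,b in [((204,90),(540,302)),((290,115),(460,275)),((158,229),(588,203)),((240,260),(505,178))]: print('ch',*tri(c,M(a),s,N(b)))
def mat(im,box,thr=70):
    m=np.zeros(im.shape[:2],np.uint8); x0,y0,x1,y1=box; m[y0:y1,x0:x1]=(im[y0:y1,x0:x1].max(2)<thr)*255
    k=max(cv2.findContours(m,0,2)[0],key=cv2.contourArea); return cv2.boxPoints(cv2.minAreaRect(k))
b=mat(c['image'],(250,205,312,270)); z=onz(c,b,.003); print(b,z,z.mean(0),np.linalg.norm(z-np.roll(z,1,0),axis=1)); e=z[1]-z[0];print(np.degrees(np.arctan2(e[1],e[0])))
hs=cv2.cvtColor(c['image'],cv2.COLOR_BGR2HSV); m=((hs[...,0]>100)&(hs[...,0]<125)&(hs[...,1]>150)).astype(np.uint8); m[:, :185]=0;m[:190]=0;m[225:]=0;m[:,225:]=0
y,x=np.nonzero(m); print('blue',x.mean(),y.mean(),len(x), onz(c,[[x.mean(),y.mean()]],.054))
E
```

```text
[[ 0.526  -0.1056  0.0604]
 [ 0.5332 -0.1341  0.0622]
 [ 0.505  -0.1403  0.0713]
 [ 0.4978 -0.1119  0.0707]] [ 0.5155 -0.123   0.0661]
z65 [ 0.5156 -0.1239  0.065 ] 0.02900411776057887 0.030223949326843354 13.507099157351513
[[ 0.5408 -0.1653  0.0597]
 [ 0.5482 -0.1941  0.0609]
 [ 0.52   -0.1992  0.0707]
 [ 0.5124 -0.1714  0.0696]] [ 0.5304 -0.1825  0.0652]
z65 [ 0.5304 -0.1831  0.065 ] 0.028977380048621833 0.029529356054817615 13.255471280150186
[[ 0.559  -0.2255  0.0584]
 [ 0.5669 -0.2534  0.0595]
 [ 0.5366 -0.2592  0.0679]
 [ 0.5306 -0.2311  0.0684]] [ 0.5483 -0.2423  0.0635]
z65 [ 0.5482 -0.2424  0.065 ] 0.02883868403673231 0.02812769748283656 14.735932795311625
rack [ 0.5626 -0.2721  0.0647] [0.0027]
rack [ 0.5408 -0.2785  0.0632] [0.]
rack [ 0.5165 -0.0878  0.067 ] [0.0001]
rack [ 0.4929 -0.0937  0.0643] [0.0001]
cheek blue top [array([0.609 , 0.2007, 0.054 ]), array([0.5949, 0.1551, 0.054 ])]
ch [0.6091 0.2005 0.0568] [0.0013]
ch [0.5971 0.1582 0.0557] [0.0046]
ch [0.5371 0.2213 0.0593] [0.0026]
ch [0.5225 0.1789 0.0561] [0.0019]
[[253.8096 221.2463]
 [297.756  212.154 ]
 [306.8484 256.1004]
 [262.9019 265.1927]] [[ 0.566   0.0657  0.003 ]
 [ 0.5905 -0.0404  0.003 ]
 [ 0.4849 -0.0641  0.003 ]
 [ 0.4609  0.0409  0.003 ]] [0.5256 0.0005 0.003 ] [0.108  0.1089 0.1082 0.1077]
-77.02718015402593
blue 203.73846153846154 203.56923076923076 65 [[0.6007 0.1793 0.054 ]]
```

```bash
cat >> h.py <<'E'
np.set_printoptions(precision=4,suppress=True)
def plan(p=None,yaw=None,down=True):
    """yaw: world heading (deg) wanted for tool z (mod 180). prints shift (in tool axes now), turn, residual tilt"""
    s=monitor.read_state(); r=R.from_rotvec(s['orientation']); m=r.as_matrix(); q=np.array(s['q'])
    z=m[:,2]; y0=np.degrees(np.arctan2(z[1],z[0]))
    print('t',round(s['t'],3),'pos',np.array(s['tool_pos']),'zyaw',round(y0,2),'ydir',m[:,1],'q',q,'open mm',round(s['opening']*1e3,2),'F',np.array(s['force']))
    if p is not None: print('shift mm now-axes',m.T@(np.array(p)-s['tool_pos'])*1e3)
    if yaw is not None:
        for k in (0,180,-180):
            a=np.radians(yaw+k); zz=np.array([np.cos(a),np.sin(a),0]); yy=np.array([0,0,-1.]); xx=np.cross(yy,zz)
            g=np.c_[xx,yy,zz]; d=R.from_matrix(m.T@g).as_rotvec()
            if abs(np.linalg.norm(d))<2.2: print('turn',d,'shift after turn',g.T@(np.array(p)-s['tool_pos'])*1e3 if p is not None else '')
E
python3 - <<'E'
from h import *
c=np.load('/tmp/top.npy',allow_pickle=True).item()
print('topcam at',ray(c,[[0,0]])[0])
plan([.538,-.181,.13],14.3)
w=cam('wrist'); s=monitor.read_state(); m=R.from_rotvec(s['orientation']).as_matrix()
rw=R.from_rotvec(np.ravel(w['rvec'])).as_matrix(); o=-rw.T@np.ravel(w['tvec'])
print('wcam in tool',m.T@(o-s['tool_pos']), 'axes in tool (cols camx,y,z)\n',m.T@rw.T)
E
```

```text
topcam at [0.4978 0.0035 0.9488]
t 0.25 pos [0.1782 0.5727 0.2262] zyaw 72.71 ydir [-0.0003 -0.0008 -1.    ] q [ 1.1836  0.1308  1.4887 -0.      1.523  -0.0854] open mm 92.75 F [-0.555   0.3277 -0.0095]
shift mm now-axes [ 567.5167   96.6469 -612.5924]
turn [0.0008 1.0194 0.0004] shift after turn [819.1707  96.1674 162.4701]
turn [ 0.0004 -2.1222 -0.0009] shift after turn [-819.1707   96.1674 -162.4701]
turn [ 0.0004 -2.1222 -0.0009] shift after turn [-819.1707   96.1674 -162.4701]
wcam in tool [-0.0762 -0.1576  0.0003] axes in tool (cols camx,y,z)
 [[-0.0003  0.9617  0.2741]
 [ 0.001  -0.2741  0.9617]
 [ 1.      0.0005 -0.0008]]
```

```bash
python3 -m inch '[[[40.8,0,-44,0,0.17,0],[47.7,0,-36.5,0,0.17,0],[53.1,0,-27.9,0,0.17,0],[57.1,0,-18.5,0,0.17,0],[59.4,0,-8.5,0,0.17,0],[60,0,1.6,0,0.17,0],[58.8,0,11.7,0,0,0],[58.8,0,11.7,0,0,0]]]' 93 20; python3 -m inch '[[[58.8,0,11.7,0,0,0],[58.8,0,11.7,0,0,0],[58.8,0,11.7,0,0,0],[58.8,0,11.7,0,0,0],[30,0,6,0,0,0],[0,0,0,0,0,0]]]'; python3 - <<'E'
from h import *
plan([.538,-.181,.13],14.3)
E
```

```text
t: 1.3
tool_pos: [0.3858, 0.138, 0.227]
orientation: [-1.316, 1.023, -1.024]
force: [1.4, 1.3, 0.1]
opening: 0.0925
t: 2.05
tool_pos: [0.502, -0.1061, 0.2263]
orientation: [-1.316, 1.027, -1.026]
force: [-0.8, -0.0, 0.7]
opening: 0.0927
t 2.05 pos [ 0.502  -0.1061  0.2263] zyaw 14.09 ydir [-0.0006 -0.     -1.    ] q [-0.3081 -0.1053  1.7266 -0.0002  1.5209 -0.554 ] open mm 92.74 F [-0.8046 -0.0272  0.7272]
shift mm now-axes [81.4086 96.2518 16.7189]
turn [ 0.0006 -0.0036 -0.0001] shift after turn [81.4565 96.2721 16.3651]
```

```bash
python3 - <<'E'
from h import *
w=cam('wrist'); np.save('/tmp/w1.npy',w,allow_pickle=True); cv2.imwrite('pics/w1.png',w['image'])
E
python3 -m inch '[[[50,10,10,0,0,0],[30,20,6,0,0,0],[0,0,0,0,0,0]]]'; python3 - <<'E'
from h import *
w=cam('wrist'); np.save('/tmp/w2.npy',w,allow_pickle=True); cv2.imwrite('pics/w2.png',w['image'])
E
```

```text
t: 2.48
tool_pos: [0.5361, -0.1775, 0.1946]
orientation: [-1.317, 1.027, -1.022]
force: [-0.1, 0.9, -0.8]
opening: 0.0931
```

View pics/w1.png

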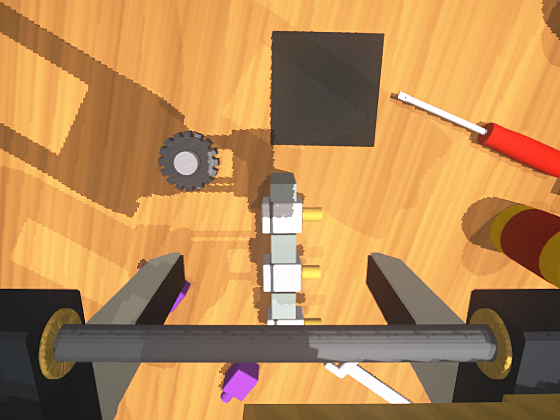

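View pics/w2.png

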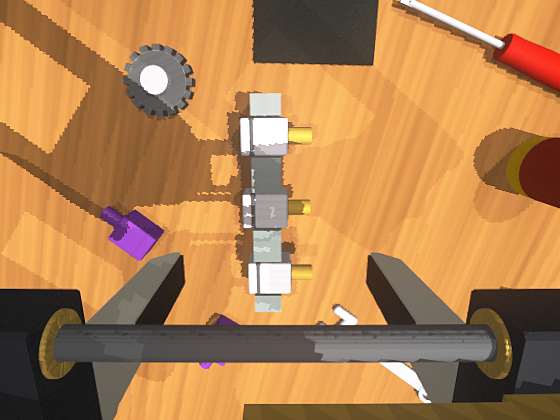

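Wrist views show the three carts upright in the rack: pins in w2 at (300,134), (299,208), (302,272). The purple pieces at (133,233) and (218,340) are excluded.

```bash
python3 - <<'E'
from h import *
W=[np.load(f'/tmp/w{i}.npy',allow_pickle=True).item() for i in (1,2)]
res=[]
for w,b in zip(W,((290,200,335,300),(280,110,330,300))):
    h=cv2.cvtColor(w['image'],cv2.COLOR_BGR2HSV); x0,y0,x1,y1=b
    m=np.zeros(h.shape[:2],np.uint8); sub=h[y0:y1,x0:x1]; m[y0:y1,x0:x1]=((sub[...,0]>20)&(sub[...,0]<32)&(sub[...,1]>140))*255
    n,l,st,ce=cv2.connectedComponentsWithStats(m); L=[]
    for i in range(1,n):
        if st[i,4]>60: L.append((st[i,0]+st[i,2],ce[i,1])); print(st[i],ce[i])
    res.append(sorted(L,key=lambda a:a[1]))
for a,b in zip(*res): print('tip',*tri(W[0],a,W[1],b))
# tip at z=.05 from w2
a=np.radians(14.2); X=np.array([np.cos(a),np.sin(a)])
for b in res[1]:
    t=onz(W[1],[b],.05)[0]; print('tip z50',t,'cart centre',t[:2]-.039*X,'grasp mid',t[:2]-.029*X)
E
```

```text
[303 210  20  11 205] [312.122 215.122]
[302 268  19  11 158] [310.8228 273.3038]
[289 129  23  14 253] [300.1225 135.7391]
[303 204   8  10  63] [306.6032 208.7143]
[292 271  21   8 163] [301.6933 274.5092]
tip [ 0.5509 -0.1129  0.0543] [0.0005]
tip [ 0.5674 -0.1738  0.0508] [0.0001]
tip z50 [ 0.5511 -0.1132  0.05  ] cart centre [ 0.5133 -0.1228] grasp mid [ 0.523  -0.1203]
tip z50 [ 0.5674 -0.174   0.05  ] cart centre [ 0.5296 -0.1836] grasp mid [ 0.5393 -0.1811]
tip z50 [ 0.5865 -0.2345  0.05  ] cart centre [ 0.5487 -0.2441] grasp mid [ 0.5584 -0.2416]
```

```bash
python3 - <<'E'
from h import *
plan([.5393,-.1815,.046],14.2)
E
```

```text
t 2.525 pos [ 0.5363 -0.1767  0.1957] zyaw 14.27 ydir [-0.0021  0.0013 -1.    ] q [-0.4094  0.0537  1.6261  0.0004  1.4642 -0.6584] open mm 92.62 F [ 0.4204  0.6095 -0.3022]
shift mm now-axes [  5.6347 149.7355   1.9783]
turn [ 0.0017  0.0012 -0.0018] shift after turn [  5.3615 149.7486   1.732 ]
```

```bash
python3 -m inch '[[[5.5,50,1.8,0,0,0],[0,50,0,0,0,0],[0,35,0,0,0,0],[0,14.5,0,0,0,0],[0,0,0,0,0,0]]]'; python3 - <<'E'
from h import *
plan([.5393,-.1815,.046],14.2)
E
python3 -m inch '[[[0,0,0,0,0,0],[0,0,0,0,0,0],[0,0,0,0,0,0],[0,0,0,0,0,0],[0,0,0,0,0,0],[0,0,0,0,0,0]]]' 40 20;python3 -m inch '[[[0,0,0,0,0,0],[0,0,0,0,0,0]]]'
```

```text
t: 3.15
tool_pos: [0.54, -0.1817, 0.0475]
orientation: [-1.317, 1.024, -1.023]
force: [0.6, -0.7, 0.7]
opening: 0.0927
t 3.15 pos [ 0.54   -0.1817  0.0475] zyaw 14.33 ydir [-0.0005  0.0004 -1.    ] q [-0.4146  0.2086  1.7417  0.0002  1.1918 -0.6647] open mm 92.7 F [ 0.5622 -0.7032  0.6841]
shift mm now-axes [-0.3322  1.4902 -0.6494]
turn [ 0.0003  0.0022 -0.0005] shift after turn [-0.3315  1.4898 -0.6507]
t: 3.9
tool_pos: [0.5398, -0.1831, 0.0476]
orientation: [-1.317, 1.024, -1.024]
force: [-3.9, -0.4, 4.6]
opening: 0.0549
t: 4.15
tool_pos: [0.5398, -0.183, 0.0476]
orientation: [-1.317, 1.024, -1.024]
force: [-4.7, -1.1, 5.9]
opening: 0.0551
```

```bash
python3 -m inch '[[[0,0,0,0,0,0],[0,0,0,0,0,0],[0,0,0,0,0,0],[0,0,0,0,0,0]]]' 93; python3 - <<'E'
from h import *
plan([.5555,-.2418,.046],14.2)
E
```

```text
t: 4.65
tool_pos: [0.54, -0.1826, 0.047]
orientation: [-1.317, 1.024, -1.024]
force: [-0.4, -0.5, -0.5]
opening: 0.0899
t 4.65 pos [ 0.54   -0.1826  0.047 ] zyaw 14.27 ydir [-0.0003  0.0001 -1.    ] q [-0.4161  0.2098  1.7414 -0.      1.1907 -0.6651] open mm 89.87 F [-0.4476 -0.5139 -0.5232]
shift mm now-axes [61.1511  0.9649  0.4541]
turn [ 0.0002  0.0012 -0.0002] shift after turn [61.1504  0.9754  0.5242]
```

```bash
python3 -m inch '[[[30,0,0,0,0,0],[31,1,0.5,0,0,0],[0,0,0,0,0,0],[0,0,0,0,0,0]]]' 93; python3 -m inch '[[[0,0,0,0,0,0],[0,0,0,0,0,0],[0,0,0,0,0,0],[0,0,0,0,0,0],[0,0,0,0,0,0],[0,0,0,0,0,0],[0,0,0,0,0,0],[0,0,0,0,0,0]]]' 40 20
```

```text
t: 5.15
tool_pos: [0.5552, -0.2412, 0.0458]
orientation: [-1.317, 1.025, -1.023]
force: [0.3, 0.3, -0.2]
opening: 0.093
t: 6.15
tool_pos: [0.5556, -0.2417, 0.0463]
orientation: [-1.317, 1.024, -1.024]
force: [-3.0, -0.2, 4.1]
opening: 0.0499
```

```bash
python3 -m inch '[[[0,0,0,0,0,0],[0,0,0,0,0,0],[0,0,0,0,0,0],[0,0,0,0,0,0]]]' 93; python3 -m inch '[[[-50,0,0,0,0,0],[-50,0,-1,0,0,0],[-25,0,0,0,0,0],[0,0,0,0,0,0],[0,0,0,0,0,0]]]' 93;python3 - <<'E'
from h import *
plan([.523,-.1207,.046],14.2)
E
```

```text
t: 6.65
tool_pos: [0.5555, -0.2416, 0.0459]
orientation: [-1.317, 1.024, -1.024]
force: [0.2, 0.7, -0.5]
opening: 0.0856
t: 7.28
tool_pos: [0.5243, -0.1215, 0.0465]
orientation: [-1.317, 1.023, -1.025]
force: [0.2, 0.3, -0.1]
opening: 0.093
t 7.275 pos [ 0.5243 -0.1215  0.0465] zyaw 14.28 ydir [ 0.0008 -0.0007 -1.    ] q [-0.3227  0.129   1.8335 -0.0004  1.1781 -0.5717] open mm 92.98 F [ 0.173   0.2734 -0.1111]
shift mm now-axes [-1.1028  0.4564 -1.0973]
turn [-0.0006  0.0014  0.0008] shift after turn [-1.1009  0.4579 -1.0986]
```

```bash
python3 -m inch '[[[-1,0.5,-1,0,0,0],[0,0,0,0,0,0],[0,0,0,0,0,0],[0,0,0,0,0,0],[0,0,0,0,0,0],[0,0,0,0,0,0],[0,0,0,0,0,0],[0,0,0,0,0,0]]]' 40 20
```

```text
t: 8.28
tool_pos: [0.5227, -0.1201, 0.0456]
orientation: [-1.317, 1.024, -1.024]
force: [-1.7, -1.7, 1.7]
opening: 0.0459
```

Deflections at 20 N: middle about 3.0 mm, −62 pocket about 8.1 mm, +62 pocket about 12.1 mm. The sound one is in the middle.

```bash
python3 -m inch '[[[0,0,0,0,0,0],[0,0,0,0,0,0],[0,0,0,0,0,0],[0,0,0,0,0,0],[0,0,0,0,0,0]]]' 93; python3 -m inch '[[[30,0,0,0,0,0],[32,0,1.2,0,0,0],[0,0,0,0,0,0],[0,0,0,0,0,0]]]' 93;python3 - <<'E'
from h import *
plan([.5398,-.183,.046],14.2)
w=cam('wrist'); cv2.imwrite('pics/w3.png',w['image'])
E
```

```text
t: 8.9
tool_pos: [0.5227, -0.1201, 0.0457]
orientation: [-1.317, 1.024, -1.024]
force: [0.4, 0.3, -0.9]
opening: 0.0903
t: 9.4
tool_pos: [0.5387, -0.1794, 0.0453]
orientation: [-1.316, 1.025, -1.023]
force: [-0.3, -0.1, -0.1]
opening: 0.0929
t 9.4 pos [ 0.5387 -0.1794  0.0453] zyaw 14.24 ydir [-0.0007  0.0006 -1.    ] q [-0.4119  0.2069  1.7481  0.0003  1.1875 -0.6606] open mm 92.86 F [-0.342  -0.144  -0.0775]
shift mm now-axes [ 3.766  -0.653   0.1721]
turn [ 0.0005  0.0007 -0.0008] shift after turn [ 3.7664 -0.65    0.175 ]
```

View pics/w3.png

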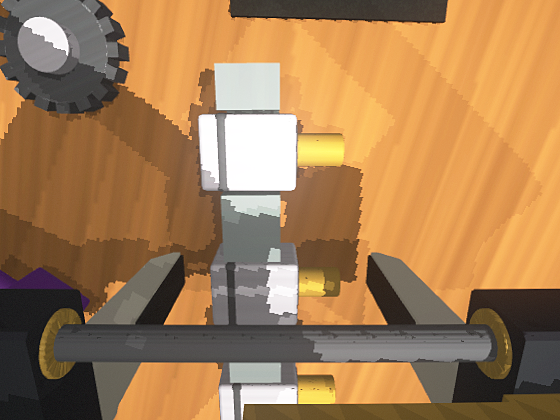

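```bash
python3 -m inch '[[[1.7,0,0,0,0,0],[0,0,0,0,0,0],[0,0,0,0,0,0],[0,0,0,0,0,0],[0,0,0,0,0,0],[0,0,0,0,0,0],[0,0,0,0,0,0]]]' 40 24; python3 -m inch '[[[0,-10,0,0,0,0],[0,-30,0,0,0,0],[0,-30,0,0,0,0],[0,0,0,0,0,0]]]'; python3 - <<'E'
from h import *
plan([.535,.003,.09],14)
w=cam('wrist'); cv2.imwrite('pics/w4.png',w['image'])
E
```

```text
t: 10.32
tool_pos: [0.5394, -0.1815, 0.0457]
orientation: [-1.317, 1.024, -1.024]
force: [-2.8, 0.3, 3.7]
opening: 0.0536
t: 10.82
tool_pos: [0.5418, -0.1824, 0.1188]
orientation: [-1.315, 1.019, -1.029]
force: [0.6, -0.5, -1.2]
opening: 0.0536
t 10.825 pos [ 0.5418 -0.1824  0.1188] zyaw 14.27 ydir [ 0.0057 -0.0023 -1.    ] q [-0.4146  0.1247  1.6951  0.0002  1.3157 -0.6636] open mm 53.64 F [ 0.5925 -0.4841 -1.1719]
shift mm now-axes [-181.459    28.355    38.9947]
turn [-0.005   0.0047  0.0037] shift after turn [-181.534    28.8297   38.2914]
```

View pics/w4.png

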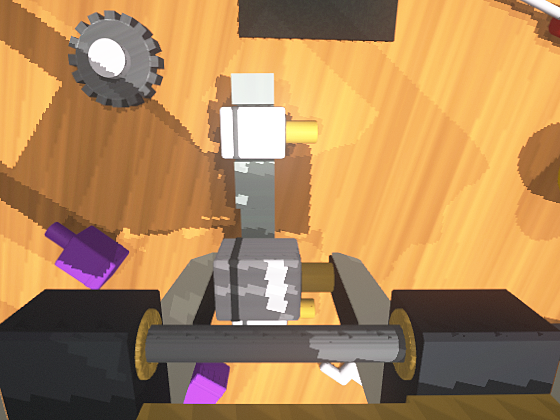

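```bash
python3 -m inch '[[[-30,0,2,0,0,0],[-50,0,4,0,0,0],[-52,0,4,0,0,0],[-50,0,3,0,0,0],[0,20,0,0,0.176,0],[0,20,0,0,0.176,0],[0,10,0,0,0.176,0],[0,0,0,0,0,0]]]'; python3 - <<'E'
from h import *
plan([.5096,-.003,.015],-16)
w=cam('wrist'); cv2.imwrite('pics/w5.png',w['image'])
E
```

```text
t: 11.88
tool_pos: [0.5051, -0.0016, 0.0629]
orientation: [-1.068, 1.415, -1.409]
force: [0.2, 0.3, -2.4]
opening: 0.0536
t 11.875 pos [ 0.5051 -0.0016  0.0629] zyaw -15.92 ydir [-0.0047  0.0005 -1.    ] q [-0.1048  0.0246  1.9105  0.      1.2112  0.173 ] open mm 53.62 F [ 0.1974  0.2765 -2.357 ]
shift mm now-axes [ 0.0516 47.8588  4.968 ]
turn [0.0047 0.0014 0.0008] shift after turn [ 0.0822 47.8814  4.7445]
```

View pics/w5.png

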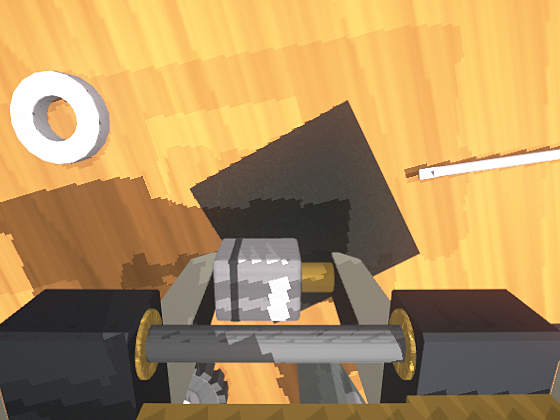

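```bash
python3 -m inch '[[[0,20,3,0,0,0],[0,15,1.5,0,0,0],[0,8,0,0,0,0],[0,0,0,0,0,0],[0,3,0,0,0,0],[0,0,0,0,0,0]]]'; python3 -m inch '[[[0,1.5,0,0,0,0],[0,0,0,0,0,0],[0,0,0,0,0,0]]]'
```

```text
t: 12.68
tool_pos: [0.5118, -0.0032, 0.02]
orientation: [-1.064, 1.411, -1.412]
force: [0.3, -0.3, -1.9]
opening: 0.054
t: 13.05
tool_pos: [0.5116, -0.0032, 0.0182]
orientation: [-1.064, 1.412, -1.412]
force: [-0.7, -0.6, -1.7]
opening: 0.0533
```

```bash
python3 -m inch '[[[0,3,0,0,0,0],[0,0,0,0,0,0],[0,0,0,0,0,0]]]';  python3 -m inch '[[[0,1,0,0,0,0],[0,0,0,0,0,0]]]'
```

```text
t: 13.42
tool_pos: [0.5115, -0.0032, 0.015]
orientation: [-1.064, 1.412, -1.412]
force: [-0.4, -0.3, -2.0]
opening: 0.0533
t: 13.68
tool_pos: [0.5115, -0.0032, 0.0141]
orientation: [-1.064, 1.412, -1.412]
force: [0.2, -0.4, -2.3]
opening: 0.0538
```

```bash
python3 -m inch '[[[0,1,0,0,0,0],[0,0,0,0,0,0]]]'; python3 - <<'E'
from h import *
w=cam('scene'); crop(w,220,150,360,250,5.5,'pics/s6.png')
w=cam('wrist'); cv2.imwrite('pics/w6.png',w['image'])
E
```

```text
t: 13.92
tool_pos: [0.5118, -0.0032, 0.0137]
orientation: [-1.064, 1.411, -1.412]
force: [-2.6, 0.6, 4.6]
opening: 0.0542
```

View pics/s6.png

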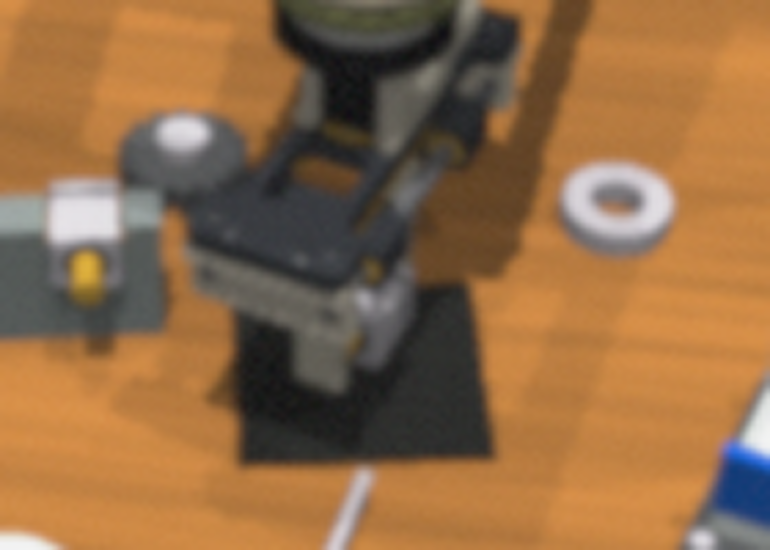

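View pics/w6.png

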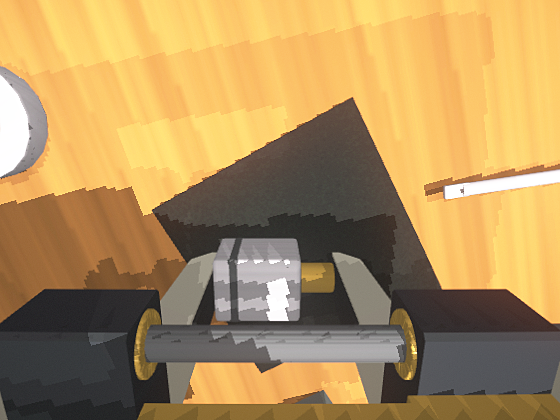

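Contact: the force went from −2 to +4.6 N at TCP z 0.0137, which is where the mat height predicts it. Releasing, then raising.

```bash
python3 -m inch '[[[0,0,0,0,0,0],[0,0,0,0,0,0],[0,0,0,0,0,0],[0,0,0,0,0,0],[0,0,0,0,0,0],[0,0,0,0,0,0]]]' 90; python3 -m inch '[[[0,-20,0,0,0,0],[0,-50,0,0,0,0],[0,-50,0,0,0,0],[-20,-20,0,0,0,0],[0,0,0,0,0,0]]]';  python3 - <<'E'
from h import *
plan([.5118,-.0032,.1],-16)
w=cam('wrist'); cv2.imwrite('pics/w7.png',w['image']);np.save('/tmp/w7.npy',w,allow_pickle=True)
E
```

```text
t: 14.78
tool_pos: [0.5116, -0.0032, 0.0131]
orientation: [-1.064, 1.412, -1.412]
force: [-0.3, 0.5, 1.2]
opening: 0.09
t: 15.4
tool_pos: [0.5187, 0.0166, 0.1553]
orientation: [-1.061, 1.408, -1.412]
force: [0.4, 0.8, -0.5]
opening: 0.0899
t 15.4 pos [0.5187 0.0166 0.1553] zyaw -15.91 ydir [ 0.0043 -0.0001 -1.    ] q [-0.0669 -0.0485  1.8037  0.0002  1.382   0.2107] open mm 89.92 F [ 0.4286  0.8349 -0.4789]
shift mm now-axes [21.0259 55.251  -1.4359]
turn [-0.0042  0.0016 -0.0011] shift after turn [20.9683 55.2791 -1.1703]
```

View pics/w7.png

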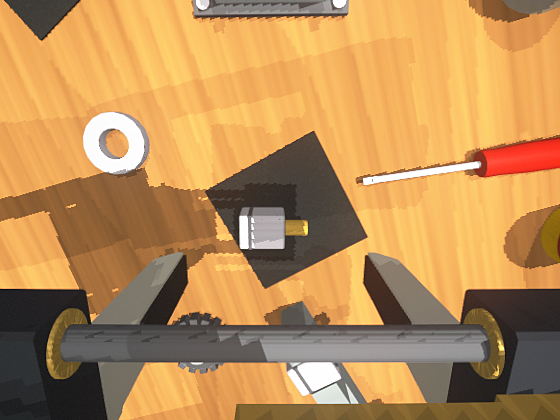

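```bash
python3 - <<'E'
from h import *
w=np.load('/tmp/w7.npy',allow_pickle=True).item(); t=cam('top'); np.save('/tmp/top2.npy',t,allow_pickle=True)
h=cv2.cvtColor(w['image'],cv2.COLOR_BGR2HSV)
m=((h[...,0]>18)&(h[...,0]<34)&(h[...,1]>150)).astype(np.uint8); m[:218]=0;m[240:]=0;m[:,:284]=0;m[:,310:]=0
y,x=np.nonzero(m); print(x.min(),x.max(),y.min(),y.max()); print('tip',onz(w,[[x.max()+.5,y.mean()]],.018), 'cart from tip', onz(w,[[x.max()+.5,y.mean()]],.018)[0,:2]-.039*np.array([.9613,-.2756]))
crop(w,190,180,330,280,5.5,'pics/c7.png'); crop(t,240,190,330,280,7,'pics/t7.png')
print(proj(t,[[.504,-.001,.033],[.5415,-.0118,.018]]),proj(w,[[.504,-.001,.033],[.5415,-.0118,.018]]))
E
```

```text
286 307 220 235
tip [[ 0.5412 -0.0098  0.018 ]] cart from tip [0.5037 0.001 ]
[[280.8336 247.4665]
 [285.6754 231.7824]] [[263.3091 234.6147]
 [308.3803 229.047 ]]
```

View pics/c7.png

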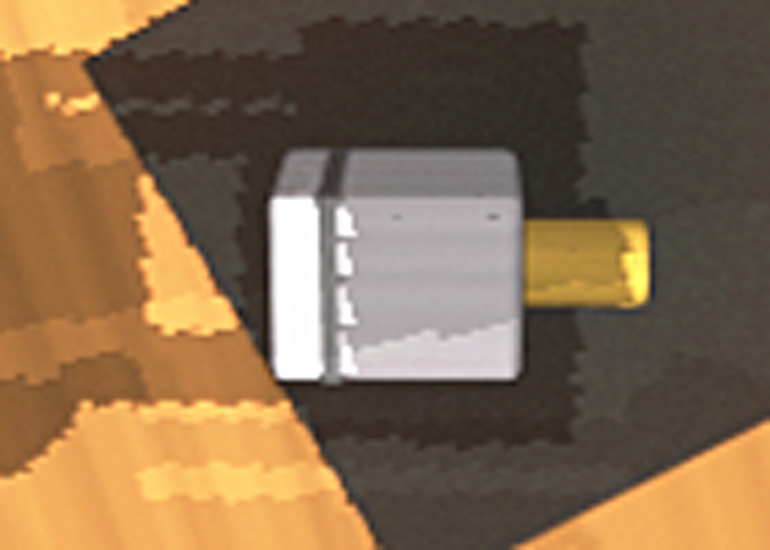

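View pics/t7.png

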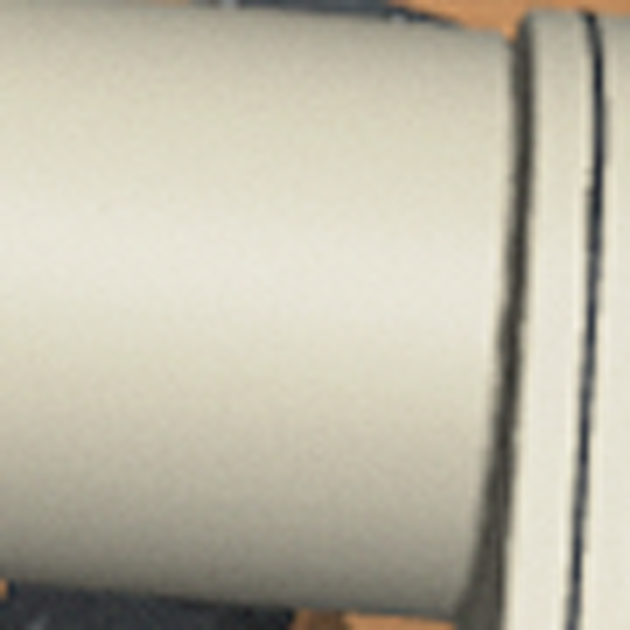

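```bash
python3 -m inch '[[[0,-5,0,0,-0.17,0],[0,-5,0,0,-0.175,0],[0,-5,0,0,-0.175,0],[0,-5,0,0,-0.175,0],[0,-5,0,0,-0.175,0],[0,-5,0,0,-0.175,0],[0,-5,0,0,-0.175,0],[0,0,0,0,-0.175,0]]]' 60; python3 -m inch '[[[0,0,0,0,-0.173,0],[0,0,0,0,0,0]]]'; python3 - <<'E'
from h import *
plan([.51,.182,.19],74)
E
```

```text
t: 16.5
tool_pos: [0.516, 0.0154, 0.1861]
orientation: [-1.543, 0.355, -0.35]
force: [0.8, 0.5, -0.0]
opening: 0.0602
t: 16.75
tool_pos: [0.5159, 0.0156, 0.186]
orientation: [-1.56, 0.225, -0.22]
force: [0.1, -0.7, -0.2]
opening: 0.0597
t 16.75 pos [0.5159 0.0156 0.186 ] zyaw 73.77 ydir [-0.0034  0.     -1.    ] q [-0.069  -0.0715  1.7686 -0.0002  1.4479 -1.3565] open mm 59.71 F [ 0.1171 -0.6807 -0.2001]
shift mm now-axes [-52.1934  -3.9845 158.1459]
turn [ 0.0009 -0.004  -0.0033] shift after turn [-51.5428  -4.0055 158.3586]
```

```bash
python3 -m inch '[[[-15,0,50,0,0,0],[-20,0,50,0,0,0],[-17,0,58,0,-0.004,0],[0,0,0,0,0,0]]]'; python3 - <<'E'
from h import *
plan()
w=cam('wrist'); cv2.imwrite('pics/w8.png',w['image']);np.save('/tmp/w8.npy',w,allow_pickle=True)
E
python3 -m inch '[[[40,0,0,0,0,0],[0,0,0,0,0,0]]]'; python3 - <<'E'
from h import *
plan()
w=cam('wrist'); cv2.imwrite('pics/w9.png',w['image']);np.save('/tmp/w9.npy',w,allow_pickle=True)
E
```

```text
t: 17.25
tool_pos: [0.5098, 0.1856, 0.1868]
orientation: [-1.56, 0.219, -0.216]
force: [-1.1, -0.7, -0.0]
opening: 0.0601
t 17.25 pos [0.5098 0.1856 0.1868] zyaw 74.1 ydir [-0.002   0.0004 -1.    ] q [ 0.254  -0.0012  1.6984  0.0009  1.4461 -1.0394] open mm 60.09 F [-1.1307 -0.7461 -0.0453]
t: 17.55
tool_pos: [0.5507, 0.1688, 0.1869]
orientation: [-1.561, 0.223, -0.221]
force: [0.8, 0.4, 0.1]
opening: 0.0601
t 17.55 pos [0.5507 0.1688 0.1869] zyaw 73.78 ydir [-0.0013 -0.0013 -1.    ] q [ 0.2091  0.0888  1.6058 -0.001   1.4486 -1.0786] open mm 60.13 F [0.7814 0.3893 0.099 ]
```

View pics/w8.png

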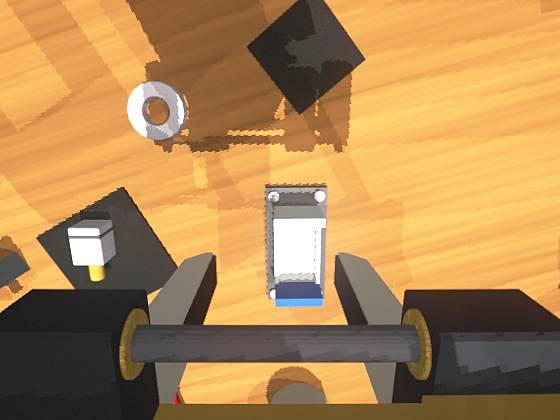

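View pics/w9.png

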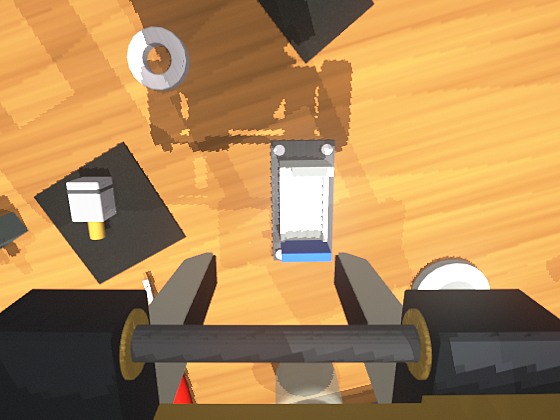

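```bash
python3 - <<'E'
from h import *
crop(np.load('/tmp/w8.npy',allow_pickle=True).item(),250,175,345,315,4.2,'pics/c8.png')
crop(np.load('/tmp/w9.npy',allow_pickle=True).item(),255,130,350,270,4.2,'pics/c9.png')
a=cv2.imread('pics/c8.png');b=cv2.imread('pics/c9.png');cv2.imwrite('pics/c89.png',np.hstack([a,b]));print(a.shape)
E
```

```text
(588, 399, 3)
```

View pics/c89.png

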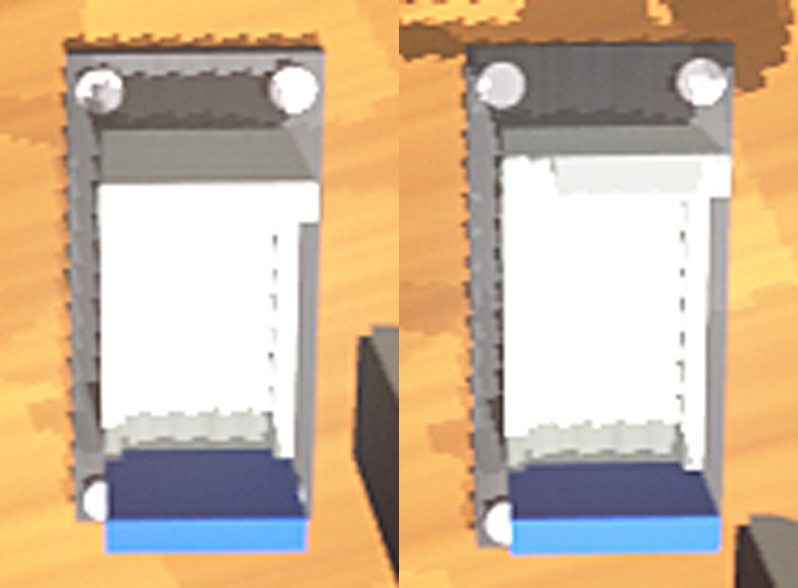

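```bash
python3 - <<'E'
from h import *
A=np.load('/tmp/w8.npy',allow_pickle=True).item();B=np.load('/tmp/w9.npy',allow_pickle=True).item()
f=lambda o,p:np.array(o)+(np.array(p,float)+.5)/4.2-.5
pa=[(107,517),(306,517),(107,552),(307,551),(98,183),(320,183)]
pb=[(112,517),(320,516),(113,553),(320,553),(104,155),(331,155)]
for a,b in zip(pa,pb): print(*tri(A,f((250,175),a),B,f((255,130),b)))
for c,o,p in((A,(250,175),pa),(B,(255,130),pb)):
    z=onz(c,[f(o,q) for q in p],.054); bl=z[:4].mean(0); bo=z[4:].mean(0); d=(bl-bo)[:2]; L=np.linalg.norm(d); u=d/L
    n=(z[1]-z[0]+z[3]-z[2]+z[5]-z[4])[:2]
    print('blue',bl,'bareouter',bo,'len (exp 80)',L,'yaw',np.degrees(np.arctan2(d[1],d[0])),'cheek perp yaw',np.degrees(np.arctan2(n[1],n[0])),'widths',np.linalg.norm(z[1]-z[0]),np.linalg.norm(z[5]-z[4]),'seat',bl[:2]-u*.038,(bo[:2]+u*.042), 'cart tgt', bl[:2]-u*.048)
E
```

```text
[0.592  0.1623 0.0538] [0.0001]
[0.6037 0.2041 0.0542] [0.0002]
[0.5987 0.1605 0.0566] [0.0002]
[0.6122 0.2022 0.0536] [0.0001]
[0.5184 0.1815 0.055 ] [0.0003]
[0.5312 0.2246 0.053 ] [0.0003]
blue [0.6019 0.1821 0.054 ] bareouter [0.5248 0.203  0.054 ] len (exp 80) 0.07987724204023094 yaw -15.148471386228408 cheek perp yaw 74.22176341255515 widths 0.04324800737304872 0.04512868463787517 seat [0.5652 0.192 ] [0.5653 0.192 ] cart tgt [0.5556 0.1946]
blue [0.6019 0.1823 0.054 ] bareouter [0.5248 0.203  0.054 ] len (exp 80) 0.07983162462070832 yaw -15.005606666632284 cheek perp yaw 73.93669157553289 widths 0.04349450127536956 0.04432925898892423 seat [0.5652 0.1921] [0.5654 0.1921] cart tgt [0.5556 0.1947]
```

```bash
python3 - <<'E'
from h import *
A=np.load('/tmp/w8.npy',allow_pickle=True).item();B=np.load('/tmp/w9.npy',allow_pickle=True).item()
for c in (A,B):
    h=cv2.cvtColor(c['image'],cv2.COLOR_BGR2HSV); m=((h[...,0]>18)&(h[...,0]<34)&(h[...,1]>170)).astype(np.uint8); m[:210]=0;m[285:]=0;m[:,:85]=0;m[:,110:]=0
    y,x=np.nonzero(m); print(x.min(),x.max(),y.min(),y.max()); print(onz(c,[[x[y==y.max()].mean(),y.max()+.5]],.018))
print('project centre .504,.0005',proj(A,[.504,.0005,.033]),proj(B,[.504,.0005,.033]))
plan([.504,.0005,.06],74)
E
```

```text
89 102 266 279
[[ 0.5407 -0.0176  0.018 ]]
87 103 222 238
[[ 0.5427 -0.007   0.018 ]]
project centre .504,.0005 [[ 84.7024 247.8061]] [[ 83.5711 203.3922]]
t 17.6 pos [0.5497 0.1693 0.1869] zyaw 73.82 ydir [-0.0019 -0.0009 -1.    ] q [ 0.21    0.0872  1.6073 -0.0005  1.4492 -1.0783] open mm 60.08 F [-0.3    -0.1805  0.334 ]
shift mm now-axes [   3.3305  127.1788 -174.7036]
turn [ 0.0014 -0.0032 -0.0016] shift after turn [   2.5692  126.9431 -174.8878]
```

```bash
python3 -m inch '[[[0,0,-45,0,0,0],[2,0,-60,0,0,0],[1,10,-50,0,0,0],[0,40,-20,0,-0.003,0],[0,45,0,0,0,0],[0,0,0,0,0,0]]]'; python3 - <<'E'
from h import *
plan([.504,.0005,.019],74)
w=cam('wrist'); cv2.imwrite('pics/w10.png',w['image']);np.save('/tmp/w10.npy',w,allow_pickle=True)
E
```

```text
t: 18.35
tool_pos: [0.5002, 0.0017, 0.0894]
orientation: [-1.56, 0.224, -0.211]
force: [-0.3, 0.5, -0.1]
opening: 0.0604
t 18.35 pos [0.5002 0.0017 0.0894] zyaw 74.09 ydir [-0.0082  0.0008 -1.    ] q [-0.0991 -0.0196  1.9019 -0.      1.2674 -1.3922] open mm 60.36 F [-0.3392  0.5158 -0.076 ]
shift mm now-axes [ 4.5171 70.3654 -0.0319]
turn [ 0.0015  0.0016 -0.0081] shift after turn [ 3.9498 70.3994 -0.1312]
```

View pics/w10.png

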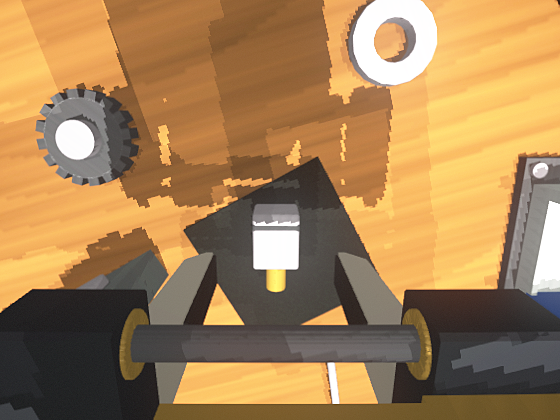

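```bash
python3 -m inch '[[[3,20,0,0,0,-0.004],[1,30,0,0,0,0],[0,15,0,0,0,0],[0,5.5,0,0,0,0],[0,0,0,0,0,0]]]'; python3 - <<'E'
from h import *
plan([.504,.0005,.019],74)
E
```

```text
t: 19.02
tool_pos: [0.509, 0.0011, 0.0235]
orientation: [-1.561, 0.212, -0.219]
force: [-0.2, 0.1, 0.3]
opening: 0.0603
t 19.025 pos [0.509  0.0011 0.0235] zyaw 74.26 ydir [ 0.0047 -0.0012 -1.    ] q [-0.0981  0.0846  1.9293 -0.0008  1.1229 -1.3938] open mm 60.34 F [-0.2044  0.0664  0.2569]
shift mm now-axes [-4.7086  4.4915 -1.9482]
turn [-0.0001  0.0045  0.0048] shift after turn [-4.6781  4.5144 -1.9688]
```

```bash
python3 -m inch '[[[-4.5,3,-1.5,0,0.004,0.0045],[0,1.5,0,0,0,0],[0,0,0,0,0,0]]]'; python3 - <<'E'
from h import *
plan([.504,.0005,.019],74)
E
```

```text
t: 19.4
tool_pos: [0.5038, 0.0008, 0.0183]
orientation: [-1.56, 0.219, -0.219]
force: [-0.3, -0.2, 0.2]
opening: 0.0598
t 19.4 pos [0.5038 0.0008 0.0183] zyaw 74.02 ydir [-0.0003  0.0001 -1.    ] q [-0.1002  0.0842  1.9409  0.0001  1.1169 -1.3922] open mm 59.78 F [-0.313  -0.2496  0.1696]
shift mm now-axes [ 0.3085 -0.7429 -0.2497]
turn [-0.      0.0004 -0.0003] shift after turn [ 0.3088 -0.7428 -0.2496]
```

```bash
python3 -m inch '[[[0,-0.8,0,0,0,0],[0,0,0,0,0,0],[0,0,0,0,0,0],[0,0,0,0,0,0],[0,0,0,0,0,0],[0,0,0,0,0,0]]]' 15 25; python3 - <<'E'
from h import *
plan()
E
python3 -m inch '[[[0,-10,0,0,0,0],[0,-30,0,0,0,0],[0,-40,0,0,0,0],[0,-20,0,0,0,0],[0,0,0,0,0,0]]]'; python3 - <<'E'
from h import *
plan([.5556,.1946,.11],74.6)
w=cam('wrist'); cv2.imwrite('pics/w11.png',w['image']);np.save('/tmp/w11.npy',w,allow_pickle=True)
E
```

```text
t: 20.15
tool_pos: [0.5038, 0.0009, 0.0189]
orientation: [-1.56, 0.219, -0.218]
force: [0.1, -0.3, 0.4]
opening: 0.0296
t 20.15 pos [0.5038 0.0009 0.0189] zyaw 74.03 ydir [-0.0005  0.0001 -1.    ] q [-0.1002  0.0832  1.9405  0.0001  1.1184 -1.3922] open mm 29.61 F [ 0.0731 -0.3037  0.4187]
t: 20.78
tool_pos: [0.5053, 0.0007, 0.1212]
orientation: [-1.559, 0.216, -0.222]
force: [0.4, -1.6, -2.9]
opening: 0.0301
t 20.775 pos [0.5053 0.0007 0.1212] zyaw 74.03 ydir [ 0.0037 -0.0003 -1.    ] q [-0.1002 -0.0538  1.8734  0.0001  1.3183 -1.3923] open mm 30.09 F [ 0.4232 -1.562  -2.9178]
shift mm now-axes [ -5.0474  11.384  200.2429]
turn [-0.0007 -0.01    0.0036] shift after turn [ -3.008   11.2498 200.2915]
```

View pics/w11.png

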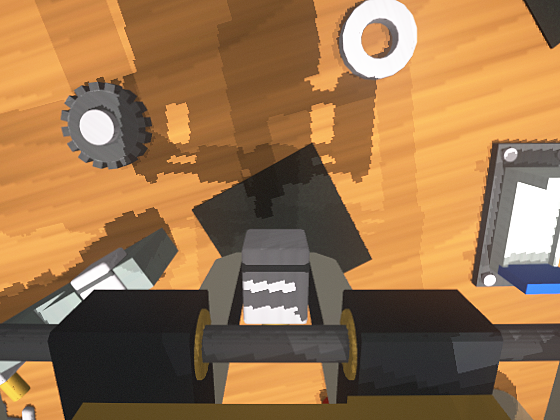

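```bash
python3 - <<'E'
from h import *
w=np.load('/tmp/w11.npy',allow_pickle=True).item()
crop(w,225,215,325,330,6,'pics/c11.png')
s=monitor.read_state(); m=R.from_rotvec(s['orientation']).as_matrix()
tool=lambda x,y,z: np.array(s['tool_pos'])+m@np.array([x,y,z])/1e3
# predicted corners if cart centre at TCP x=0, axis 1mm below TCP
for n,p in dict(rearTopL=(-19,-14,-15),rearTopR=(-19,-14,15),rearBotL=(-19,16,-15),frontTopL=(19,-14,-15),frontTopR=(19,-14,15)).items(): print(n,(proj(w,tool(*p))[0]-[225,215]+.5)*6)
E
```

```text
rearTopL [ 92.5298 193.1261]
rearTopR [503.8821 193.3013]
rearBotL [125.6198  66.8003]
frontTopL [106.0693 648.6987]
frontTopR [490.6963 648.882 ]
```

View pics/c11.png

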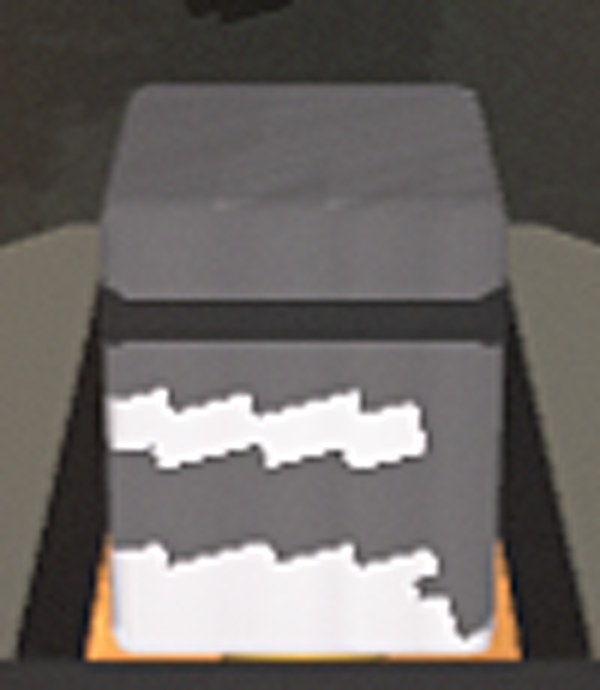

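```bash
python3 -m inch '[[[-1,0,40,0,-0.004,0],[-1,0,60,0,-0.004,0],[-1,5,60,0,0,0],[-1,6,39,0,0,0],[0,0,0,0,0,0]]]'; python3 - <<'E'
from h import *
plan([.5549,.1940,.06],74.5)
w=cam('wrist'); cv2.imwrite('pics/w12.png',w['image']);np.save('/tmp/w12.npy',w,allow_pickle=True)
E
```

```text
t: 21.45
tool_pos: [0.5521, 0.1959, 0.105]
orientation: [-1.562, 0.213, -0.206]
force: [0.0, -0.7, -2.0]
opening: 0.0297
t 21.45 pos [0.5521 0.1959 0.105 ] zyaw 74.68 ydir [-0.0045 -0.0003 -1.    ] q [ 0.2529  0.1853  1.6543  0.0008  1.3064 -1.0508] open mm 29.69 F [ 0.0087 -0.6724 -1.9938]
shift mm now-axes [ 3.408  45.02   -0.9779]
turn [ 0.0015  0.0032 -0.0043] shift after turn [ 3.2189 45.0326 -1.0365]
```

View pics/w12.png

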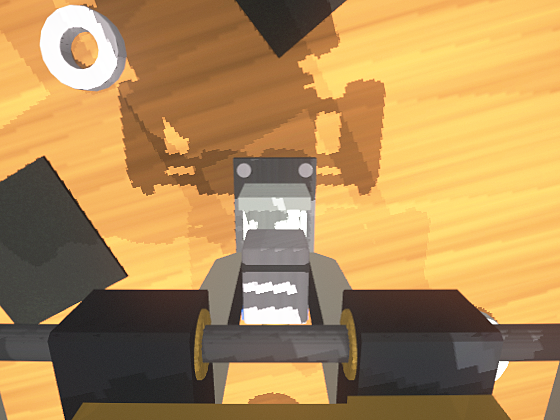

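```bash
python3 -m inch '[[[3,10,-0.5,0,0.002,0],[0,10,0,0,0,0],[0,0,0,0,0,0],[0,0,0,0,0,0]]]'; python3 - <<'E'
from h import *
plan([.5549,.1940,.06],74.5)
w=cam('wrist'); np.save('/tmp/w13.npy',w,allow_pickle=True); crop(w,200,110,350,330,2.7,'pics/c13.png')
s=cam('scene'); np.save('/tmp/s13.npy',s,allow_pickle=True); crop(s,320,180,420,270,6,'pics/s13.png')
E
```

```text
t: 22.0
tool_pos: [0.5565, 0.1917, 0.0879]
orientation: [-1.56, 0.215, -0.214]
force: [-0.3, -0.9, -3.0]
opening: 0.0299
t 22.0 pos [0.5565 0.1917 0.0879] zyaw 74.32 ydir [-0.0006  0.0001 -1.    ] q [ 0.2445  0.207   1.6629  0.0003  1.2722 -1.0528] open mm 29.9 F [-0.2616 -0.9297 -2.9852]
shift mm now-axes [-2.1132 27.9142  1.7935]
turn [ 0.0001 -0.0031 -0.0006] shift after turn [-2.1251 27.9129  1.7984]
```

View pics/c13.png

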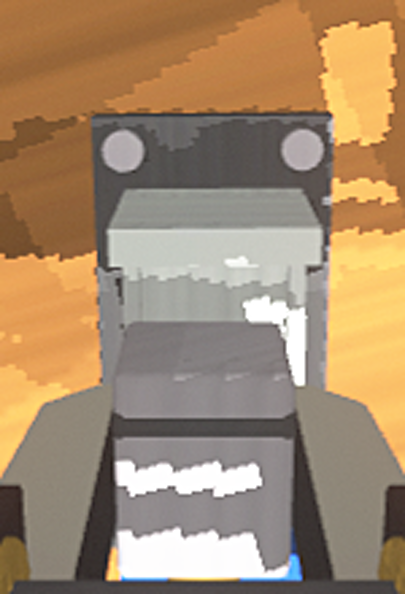

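View pics/s13.png

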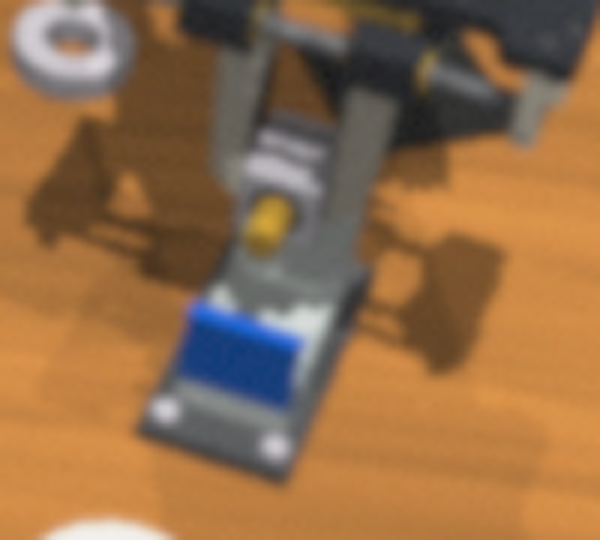

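```bash
python3 -m inch '[[[-2,8,2,0,-0.003,0],[0,5,0,0,0,0],[0,0,0,0,0,0],[0,0,0,0,0,0]]]'; python3 - <<'E'
from h import *
plan([.5549,.1940,.06],74.5)
w=cam('wrist'); np.save('/tmp/w14.npy',w,allow_pickle=True); crop(w,200,110,350,330,2.7,'pics/c14.png')
E
```

```text
t: 22.6
tool_pos: [0.5551, 0.1947, 0.0749]
orientation: [-1.56, 0.212, -0.211]
force: [-0.2, -0.7, -2.8]
opening: 0.0297
t 22.6 pos [0.5551 0.1947 0.0749] zyaw 74.55 ydir [-0.0006  0.0001 -1.    ] q [ 0.2501  0.2209  1.6726  0.0003  1.2487 -1.0511] open mm 29.74 F [-0.2363 -0.7254 -2.842 ]
shift mm now-axes [ 0.0588 14.8745 -0.7506]
turn [ 0.0001  0.0008 -0.0006] shift after turn [ 0.0506 14.8744 -0.7514]
```

View pics/c14.png

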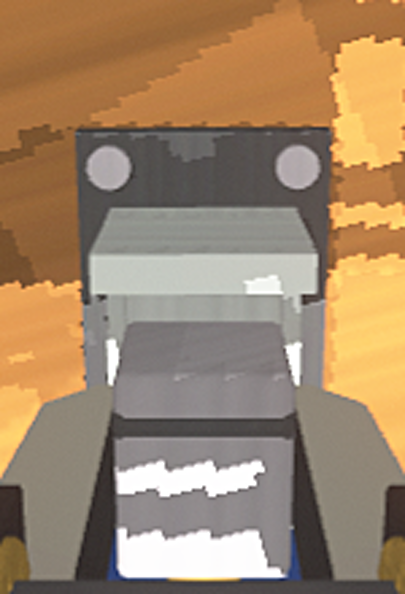

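```bash
python3 -m inch '[[[0,10,0,0,0,0],[0,10,0,0,0,0],[0,8,0,0,0,0],[0,5,0,0,0,0],[0,0,0,0,0,0],[0,0,0,0,0,0]]]'; python3 - <<'E'
from h import *
plan([.5549,.1943,.0359],74.5)
w=cam('wrist'); crop(w,200,110,350,330,2.7,'pics/c15.png')
s=cam('scene'); crop(s,320,180,420,270,6,'pics/s15.png')
E
```

```text
t: 23.4
tool_pos: [0.5553, 0.1948, 0.0423]
orientation: [-1.56, 0.212, -0.212]
force: [-1.0, -0.6, -2.2]
opening: 0.0297
t 23.4 pos [0.5553 0.1948 0.0423] zyaw 74.54 ydir [ 0.      0.0003 -1.    ] q [ 0.2501  0.2614  1.6903  0.0002  1.1897 -1.0511] open mm 29.66 F [-0.9861 -0.5962 -2.1664]
shift mm now-axes [-0.2972  6.3568 -0.572 ]
turn [-0.0003  0.0008 -0.    ] shift after turn [-0.2969  6.357  -0.5706]
```

View pics/c15.png

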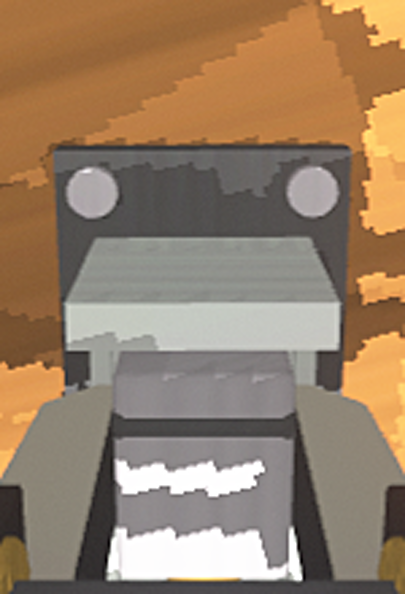

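View pics/s15.png

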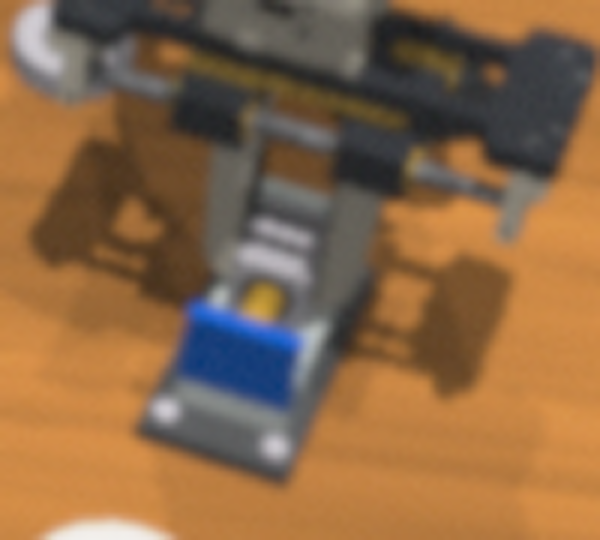

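```bash
python3 -m inch '[[[0,3,0,0,0,0],[0,2,0,0,0,0],[0,0,0,0,0,0],[0,0,0,0,0,0]]]'; python3 -m inch '[[[0,0.8,0,0,0,0],[0,0,0,0,0,0],[0,0,0,0,0,0]]]'
```

```text
t: 24.0
tool_pos: [0.555, 0.1947, 0.0369]
orientation: [-1.56, 0.212, -0.211]
force: [-0.6, -0.5, -1.9]
opening: 0.0298
t: 24.38
tool_pos: [0.5551, 0.1947, 0.0361]
orientation: [-1.56, 0.212, -0.211]
force: [-0.4, 0.1, -2.2]
opening: 0.0298
```

```bash
python3 -m inch '[[[0,0.6,0,0,0,0],[0,0,0,0,0,0],[0,0,0,0,0,0]]]'; python3 -m inch '[[[0,0.5,0,0,0,0],[0,0,0,0,0,0],[0,0,0,0,0,0]]]'
```

```text
t: 24.75
tool_pos: [0.5552, 0.1947, 0.036]
orientation: [-1.56, 0.212, -0.212]
force: [-3.3, -1.2, 4.8]
opening: 0.0295
t: 25.12
tool_pos: [0.5552, 0.1947, 0.0359]
orientation: [-1.56, 0.212, -0.212]
force: [-6.2, -1.8, 9.5]
opening: 0.0297
```

```bash
python3 -m inch '[[[0,0,0,0,0,0],[0,0,0,0,0,0],[0,0,0,0,0,0],[0,0,0,0,0,0]]]' 56; python3 -m inch '[[[0,-20,0,0,0,0],[0,-50,0,0,0,0],[-20,-50,0,0,0,0],[-20,-30,0,0,0,0],[0,0,0,0,0,0],[0,0,0,0,0,0]]]'; python3 - <<'E'
from h import *
plan()
w=cam('wrist'); np.save('/tmp/w16.npy',w,allow_pickle=True); cv2.imwrite('pics/w16.png',w['image']);crop(w,240,140,350,300,3.7,'pics/c16.png')
s=cam('scene'); np.save('/tmp/s16.npy',s,allow_pickle=True); crop(s,130,150,420,300,2.7,'pics/s16.png')
E
```

```text
t: 25.62
tool_pos: [0.555, 0.1947, 0.0349]
orientation: [-1.56, 0.212, -0.211]
force: [0.2, 0.5, 0.3]
opening: 0.0558
t: 26.38
tool_pos: [0.5167, 0.2052, 0.1852]
orientation: [-1.56, 0.212, -0.212]
force: [-0.6, 0.0, -0.8]
opening: 0.0562
t 26.375 pos [0.5167 0.2052 0.1852] zyaw 74.55 ydir [ 0.      0.0001 -1.    ] q [ 0.2858  0.0344  1.6655  0.0001  1.4416 -1.0154] open mm 56.21 F [-0.6119  0.0331 -0.8307]
```

View pics/w16.png

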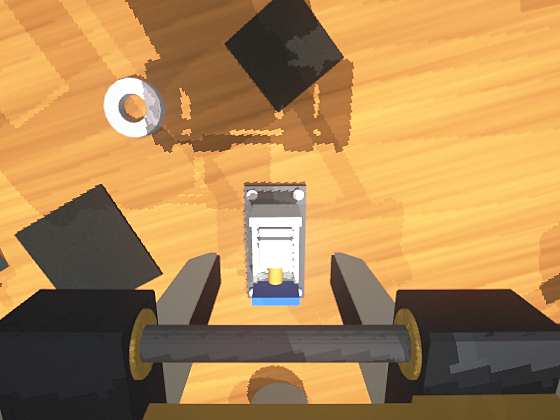

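View pics/c16.png

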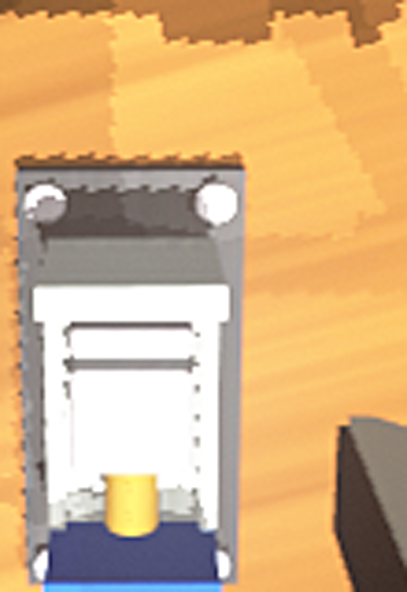

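View pics/s16.png

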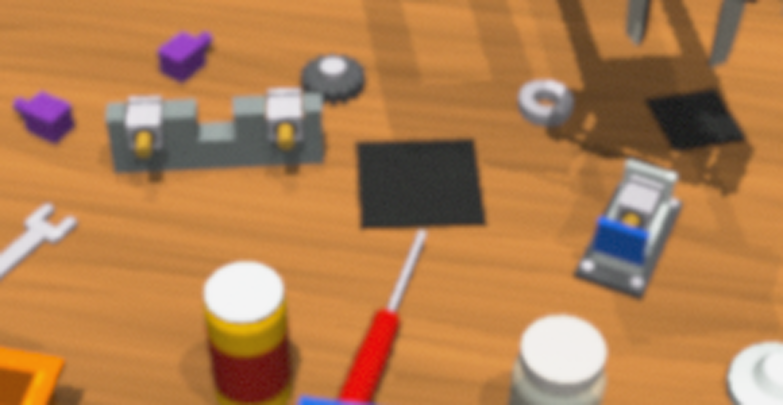

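```bash
python3 - <<'E'
from h import *
w=np.load('/tmp/w16.npy',allow_pickle=True).item()
f=lambda p:np.array((240,140))+(np.array(p,float)+.5)/3.7-.5
b=onz(w,[f(p) for p in[(66,324),(193,324),(70,473),(193,473)]],.05); tip=onz(w,[f((132,536))],.038)[0]
r=onz(w,[f((33,285)),f((229,285))],.054).mean(0)
u=np.array([np.cos(np.radians(-15.4)),np.sin(np.radians(-15.4))]); v=np.array([-u[1],u[0]])
seat=r[:2]+.042*u
print('seat',seat,'barrel len',np.linalg.norm(b[:2].mean(0)-b[2:].mean(0)),'rel x,y mm',1e3*(b.mean(0)[:2]-seat)@np.c_[u,v],'tip rel',1e3*(tip[:2]-seat)@np.c_[u,v])
robot.close_job()
E
```

```text
seat [0.565 0.192] barrel len 0.03794750776196088 rel x,y mm [-12.3393  -0.135 ] tip rel [29.6156  0.2031]
the job is handed in; nothing more can be done
```

The sound cartridge is seated in the saddle, let go, with its pin towards the blue cheek. The job was handed in at about 26.4 s of the 67 s allowed; no verdict is reported.

**Squeezes:** at 20 N the middle pin gave about 3.0 mm. The −62 mm pocket gave 8.1 mm and the +62 mm pocket 12.1 mm, so the middle one is the sound one.

**Handling:**
- **To the mat:** I took the cartridge out by its ends at 24 N, carried it over the large mat, laid it down and let go.
- **To the saddle:** I gripped it again across the barrel at 25 N. I lowered it until it touched the floor, at the height the saddle floor predicts, then let go and backed off.

**Last checks** (the wrist picture for seating, the scene picture for the rest):
- The barrel centre is about 12 mm to the bare-cheek side of the seat by its outline, or 9 mm by the pin tip. These disagree by 3 mm, but both are inside 3–17 mm.
- It is about 0.1 mm off sideways, lies straight between the lips, and has its pin out.
- The two tired cartridges are still in their pockets, and the bystanders in view look undisturbed. I judged both by eye and did not measure them.

**Disagreements:** the top camera put the saddle about 3 mm further sideways than the wrist camera. I went by the wrist view, and the cartridge went in without touching the lips. The 24 N grip pushed the pin in 4.4 mm, a little more than the 20 N squeeze suggested.

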